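# Finish a column of gift cartons and flag it

### The job

Finish the column of gift cartons: take the thick carton from the sloping feeder and set it down gently, squarely on top of the like-sized carton standing on the bench, then do the same with the flat carton on top of the thick one, so that all edges line up. Last, hang the folded white metal flag astride the square rail, near the middle, to mark the column as complete. Do not drop the cartons, do not shove the bottom carton and leave the other things on the bench where they are.

Things in the scene. Friction and masses are not known exactly. Their poses are not given: they have to be found in the camera images.
- base_carton: Closed brown cardboard carton standing flat on the bench by itself, the bottom of the column: 120 (x) x 60 (y) x 60 (z) mm, about 550 g. Origin: centre of its underside; x along its length, z up. Paper tape runs along its lid.
- thick_carton: Closed brown carton, 120 (x) x 60 (y) x 55 (z) mm, about 280 g, the thicker of the two lying on the sloping feeder. Origin: centre of its underside; x along its length (up the slope at the start), z out of its lid.
- flat_carton: Closed brown carton, 120 (x) x 60 (y) x 35 (z) mm, about 180 g, the flatter of the two lying on the sloping feeder. Origin: centre of its underside; x along its length (up the slope at the start), z out of its lid.
- feeder: Fixed aluminium board, 170 long x 300 wide (y) mm, inclined 30 degrees, rising away from the robot (its own +x), lip 19 mm high along the low edge. Origin at bench level below the board's middle, whose surface is 70 mm above it. Two cartons lie on it side by side, about 140 mm apart, lengthways up the slope against the lip, either one on the left.
- rail: Fixed stand: square aluminium bar, 14 x 14 mm in section and 280 mm long, horizontal along its own y, on a post at each end. Origin at bench level below the middle of the bar; top of the bar 170 mm above it.
- rail_top (a point): Middle of the top face of the rail's bar; same axes as the rail.
- flag: Folded white-painted sheet-steel flag, an upside-down U channel standing on its two edges on the bench: 100 (x, along the fold) x 40 (y) x 70 (z) mm, sheets 3 mm thick, top 4 mm thick, the slot inside 34 mm wide and 66 mm deep, open at both ends; about 150 g. Origin: centre of its underside; z up.
- flag_ridge (a point): Middle of the underside of the flag's top sheet, 66 mm above the flag's origin; it comes to rest on the rail.
- perfume_bottle: Bystander: rectangular glass bottle, 50 x 30 mm and 88 mm high with its black cap. Origin: centre of its underside.
- candle_jar: Bystander: round jar, 60 mm across and 65 mm high. Origin: centre of its underside.
- tape_roll: Bystander: roll of clear tape lying flat, 84 mm across, hole 70 mm, 45 mm high. Origin: centre of its underside.
- square_carton: Bystander: square closed carton, 75 x 75 x 40 mm, standing apart; not part of the column. Origin: centre of its underside.
Not all that is in view belongs to the job. What is shaped like the flat_carton but blue is not meant.

How it is judged:
By the outcome, as a careful person would: the job done as asked, in the order asked, and still so for the second after the job is handed in, with the robot touching nothing.
It also fails if it takes over 72 s, if anything falls off the work surface, if the arm or the gripper's body presses on something with over 40 N, if the wrist force passes 120 N, or if a joint passes its speed limit or range.

### The arm

A 7-joint arm with a two-finger parallel gripper is mounted at the origin on the work surface. World frame = base frame: x ahead of the robot, y to its left, z up, the work surface at z = 0. Lengths are in m, angles in rad, forces in N, time in s.
With the tool pointing down it reaches from about 0.4 to 0.85 m from the base axis. Payload 10.4 kg.
Tool frame: the origin (TCP) lies between the finger pads; the fingertips stand 19 mm ahead of it and the grasp point (between the pads) is the TCP (manip.tips_ahead is the distance from the TCP to the fingertips, in m); z points along the fingers, y is the line along which they close (so a half turn about z gives the same grasp; the last joint's range is limited). The gripper opens to 85 mm and grips with 20 to 120 N. Pads are 22 mm wide; open, the fingers measure 114 mm over their backs; the gripper's body (76 mm by 85 mm) begins 54 mm behind the grasp point. The pads swing forward as they close: fully open they stand 13 mm farther back than shut.
Start: joints at [1.32, 0.332, -0.065, 1.46, 0.022, 1.35, -0.088], TCP at [0.141, -0.609, 0.25] pointing down, gripper open.
Joint ranges: [-2.6, 2.6], [-0.5, 2.12], [-1.47, 1.34], [0.16, 2.42], [-1.27, 4.41], [0.06, 2.06], [-2.6, 2.6]. Speed limits (rad/s): [2.22, 2.22, 2.79, 2.79, 3.14, 3.14, 3.14].

### API

Orientations are given as a unit quaternion [x, y, z, w].
In Python, from workcell import manip, viewer gives the robot as it stands.
- The arm moves only by the tool arm_command, never from a script. Its argument "series" is text: rows parted by semicolons, each of 5 numbers parted by spaces: the closure, from 0 (fully open) to 1 (shut), then the shift along the tool's x, y, z normalised to -1 to 1, where 1 is 0.4 m, then the turn about the tool's z normalised to -1 to 1, where 1 is 180 degrees. In form: jaw tx ty tz spin; .... A call has exactly 10 rows; each row shifts and turns the commanded pose from where the row before left it, along the tool's axes as they then stand; what a row does not reach is not made up. A row lasts 1/8 s, in which the tool goes at most 62.5 mm and 10.7 degrees, less where a joint would pass 70% of its speed; a pose out of reach is approached as far as the arm can. A call with a number of a shift or a turn outside -1 to 1 is refused whole. A call with a gripper value outside its range is refused whole. The fingers move at their own pace and stop on an object; "newtons" is the grip in N (left out, the last holds). Time passes only in rows, so rows that do not move let the fingers close, or fill a call up. It gives the time, the measured TCP pose, the force, the opening and the grip force at its end, in the units of the state.
- manip.get_obs(): the state, without advancing time (a new reading comes with each control period).
- viewer.camera(name): name is "side" or "top" or "wrist"; returns a dict with "pixels" (480x640x3 uint8, red, green, blue), "intrinsics" (3x3 intrinsics, pixels), "extrinsics" (4x4, takes a point from world to camera coordinates). Camera axes: x right, y up, looking along -z (the intrinsics and any distortion apply to the point x, -y, -z); pixel columns grow to the right and rows downward; lengths in m; the calibration is good to about 2 mm. A picture is of the moment at which its call begins. There is no depth.
- manip.hand_in(): hands the job in; it is judged then, once.
The state is a dict: "clock": time; "joint_pos": joint angles; "joint_velocities": joint speeds; "tau": joint torques, N m; "position": TCP position; "ee_rot": TCP orientation; "ft_force": force on the tool from outside, world axes, zero at the start; "torque": the same for the moment, N m; "grip_width": opening from 0.0 (shut) to 1.0 (fully open); "grasp_force": force on a finger pad.
Only numpy, scipy, OpenCV 4.12 (cv2) and the standard library are available. Lean on these libraries where they do the work, as an engineer would, in place of code of your own. Each camera call takes 0.05 s, during which the arm holds its last target. There are 200 camera calls.

## Working session

There is one attempt and no reset: what is moved stays moved. The work goes in short steps, Python scripts to look and compute and a tool call to move; the robot and the scene stay as the last step left them, time stands still between calls to the robot, and variables do not carry over. Pictures are saved under pics/ and viewed, at most 10 in all, crops included, and the job is handed in when it is done.

Besides the shell and the picture viewer there is one more tool, called after "Emit:" in YAML: its name, and indented under it one key for each argument. arm_command: Moves the arm, as the interface text tells. Scaled input: -1 to 1 covers 0.4 m each way for a shift and 180 degrees each way for a turn. Its arguments: {"type":"object","properties":{"series":{"type":"string"},"newtons":{"type":"number"}},"required":["series"]}

```bash
mkdir -p pics; ls
python3 - <<'E'
from workcell import manip, viewer
import cv2, numpy as np
o=manip.get_obs(); print(o)
print(manip.tips_ahead)
for n in ["side","top","wrist"]:
    c=viewer.camera(n); cv2.imwrite(f"pics/{n}0.png",c["pixels"][:,:,::-1]); np.savez(f"pics/{n}0.npz",**{k:c[k] for k in("pixels","intrinsics","extrinsics")})
    print(n,c.keys(),c["intrinsics"],c["extrinsics"])
a=[cv2.imread(f"pics/{n}0.png") for n in["side","top"]]
E
```

```text
pics
{'clock': 0.0, 'joint_pos': array([ 1.32038985,  0.33287744, -0.06471428,  1.46093473,  0.02161253,
        1.34989339, -0.08848791]), 'joint_velocities': array([-4.55626660e-04,  7.41318178e-05,  5.65574352e-04, -1.30679232e-03,
       -5.81727155e-04, -6.78954279e-04, -7.88892751e-04]), 'tau': array([ 6.26813835e-04, -6.25439930e+01,  4.94146929e-02, -3.91615677e+01,
        1.61755364e-02,  9.69998713e-03,  3.10301493e-05]), 'position': array([ 0.14107371, -0.60851736,  0.24951562]), 'ee_rot': array([ 9.93516991e-01,  1.13681512e-01, -1.16568792e-04, -6.98744303e-04]), 'ft_force': array([ 0.18656978,  0.07311988, -0.02862807]), 'torque': array([ 0.03719706, -0.04963096, -0.00146154]), 'grasp_force': 0.0, 'grip_width': 0.996742850429316}
0.019
side dict_keys(['pixels', 'intrinsics', 'extrinsics']) [[554.17618491   0.         320.65436675]
 [  0.         554.17618491 246.74929474]
 [  0.           0.           1.        ]] [[-0.82519589 -0.56482195  0.00528235  0.41022304]
 [ 0.35525405 -0.51170451  0.78227429 -0.29782349]
 [-0.43914269  0.6474061   0.62291174 -1.00781517]
 [ 0.          0.          0.          1.        ]]
top dict_keys(['pixels', 'intrinsics', 'extrinsics']) [[560.79678618   0.         316.36563899]
 [  0.         560.79678618 240.66140936]
 [  0.           0.           1.        ]] [[-0.0231191  -0.99973012  0.00227965 -0.00618504]
 [ 0.99587947 -0.02282993  0.08776607 -0.55582728]
 [-0.08769034  0.00429933  0.9961385  -1.3903191 ]
 [ 0.          0.          0.          1.        ]]
wrist dict_keys(['pixels', 'intrinsics', 'extrinsics']) [[390.45043374   0.         319.00546197]
 [  0.         390.45043374 242.67802256]
 [  0.           0.           1.        ]] [[ 0.2260641  -0.9741111  -0.00160938 -0.62428126]
 [ 0.93352613  0.2171168  -0.28528803  0.03694371]
 [ 0.27825166  0.06299098  0.95844048 -0.37848367]
 [ 0.          0.          0.          1.        ]]
```

View pics/top0.png

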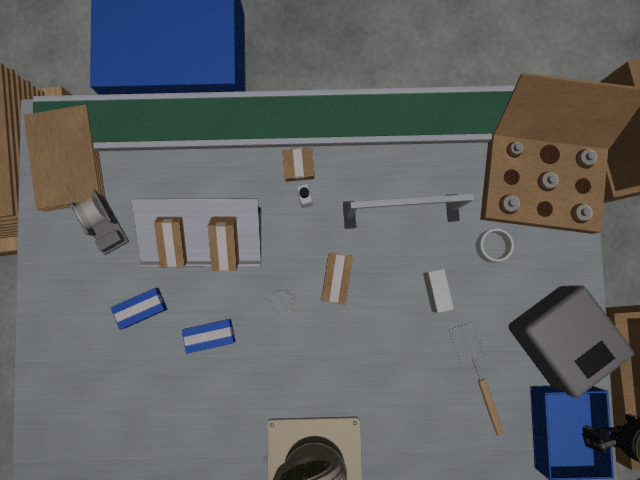

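View pics/side0.png

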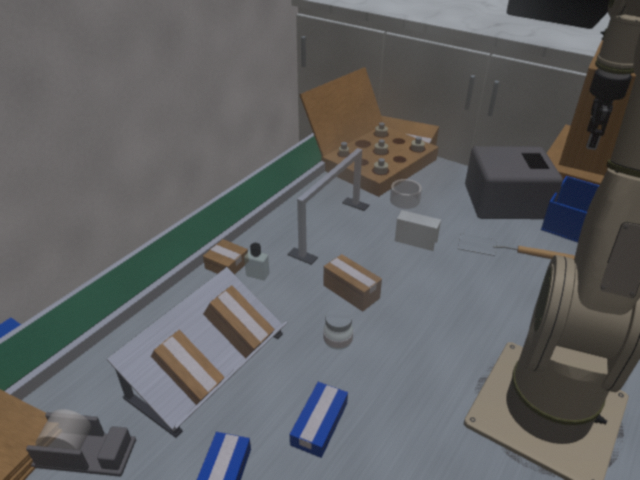

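The top view shows these items by pixel (x, y):
- Feeder cartons: (171,242) and (223,244), brown
- Base carton: (338,278)
- Square carton: (298,163)
- Blue decoys: (138,308) and (208,336)
- White flag: (439,290)
- Rail bar: (349..472, ~203)

The feeder candidates for thick or flat are the brown pair at (171,242) and (223,244). In the side view the one at (240,320) has the taller side face. I'll confirm this in one enlarged crop sheet.

Run:
```python
import cv2, numpy as np
s=cv2.imread("pics/side0.png"); t=cv2.imread("pics/top0.png")
def cr(im,x,y,w,h): return cv2.convertScaleAbs(cv2.resize(im[y:y+h,x:x+w],(400,300),interpolation=cv2.INTER_CUBIC),alpha=1.4)
a=np.vstack([np.hstack([cr(s,100,260,200,150),cr(t,130,190,140,105)]),np.hstack([cr(t,300,235,100,75),cr(t,335,180,147,110)])])
cv2.imwrite("pics/crop1.png",a)
```

```text
(no output)
```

View pics/crop1.png

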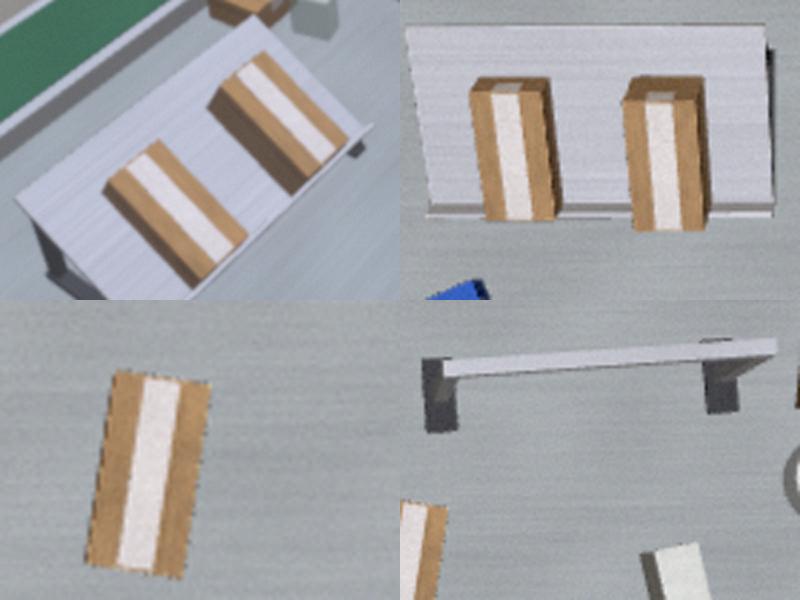

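Crop shows: the carton at top (223,244) has the tall side face and overhangs the lip, so it is the thick one. The carton at (171,242) is the flat one. Next I'll measure.

```bash
cat > h.py <<'E'
import cv2, numpy as np
from scipy.spatial.transform import Rotation as R
def ray(c,uv):
    K,E=c["intrinsics"],c["extrinsics"]; u,v=uv
    d=np.linalg.inv(K)@[u,v,1]; d=np.array([d[0],-d[1],-d[2]])
    Rm=E[:3,:3]; return -Rm.T@E[:3,3], Rm.T@d
def onplane(c,uv,p,n=(0,0,1)):
    o,d=ray(c,uv); n=np.array(n); return o+d*(n@(np.array(p)-o))/(n@d)
def onz(c,uv,z): return onplane(c,uv,(0,0,z))
def tri(c1,u1,c2,u2):
    (a,d),(b,e)=ray(c1,u1),ray(c2,u2)
    s=np.linalg.lstsq(np.c_[d,-e],b-a,rcond=None)[0]
    p,q=a+d*s[0],b+e*s[1]; return (p+q)/2,np.linalg.norm(p-q)
def proj(c,p):
    q=c["extrinsics"][:3,:3]@p+c["extrinsics"][:3,3]; q=c["intrinsics"]@[q[0],-q[1],-q[2]]; return q[:2]/q[2]
def brown(im):
    h=cv2.cvtColor(im,cv2.COLOR_RGB2HSV); return cv2.inRange(h,(5,70,50),(25,255,255))
def tapes(im,roi):
    """tape blobs inside brown contours: (centroid, minAreaRect, brown rect)"""
    x0,y0,x1,y1=roi; h=cv2.cvtColor(im,cv2.COLOR_RGB2HSV); m=np.zeros(im.shape[:2],np.uint8)
    b=brown(im); m[y0:y1,x0:x1]=b[y0:y1,x0:x1]
    m=cv2.morphologyEx(m,cv2.MORPH_CLOSE,np.ones((15,15)))
    out=[]
    for c in cv2.findContours(m,0,2)[0]:
        if cv2.contourArea(c)<300: continue
        k=np.zeros_like(m); cv2.drawContours(k,[c],-1,255,-1)
        t=cv2.bitwise_and(k,cv2.inRange(h,(0,0,110),(180,45,255)))
        t=cv2.erode(t,np.ones((3,3)))
        cs=cv2.findContours(t,0,2)[0]
        if cs:
            tc=max(cs,key=cv2.contourArea); out.append((cv2.minAreaRect(tc),cv2.minAreaRect(c)))
    return out
E
python3 - <<'E'
from h import *
T=dict(np.load("pics/top0.npz")); S=dict(np.load("pics/side0.npz"))
pr=lambda *a: print(*[np.round(x,4) if not isinstance(x,str) else x for x in a])
# feeder corners
tl,tr,bl,br=[onz(T,p,z) for p,z in [((133,199),.1125),((258.8,198.8),.1125),((139.5,265),.0275),((260,265),.0275)]]
pr("feeder",tl,tr,bl,br)
for t in tapes(T["pixels"],(130,190,400,310)):
    pr("tape",*[np.array(v) for v in t[0]],*[np.array(v) for v in t[1]])
    pr("  at z=.06",onz(T,t[0][0],.06))
    bx=cv2.boxPoints(t[1]); pr("  box",[onz(T,b,.06) for b in bx])
for t in tapes(S["pixels"],(100,255,400,410)): pr("side tape",*[np.array(v) for v in t[0]])
# flag, white blob
for n,C,roi in [("top",T,(415,255,465,325)),("side",S,(390,205,445,252))]:
    x0,y0,x1,y1=roi; h=cv2.cvtColor(C["pixels"],cv2.COLOR_RGB2HSV)[y0:y1,x0:x1]
    print(n,"HSV ctr",h[(y1-y0)//2,(x1-x0)//2],"bg",h[2,2])
# rail
for p in [((345.5+3,209)),(472,198)]: pr("rail end",onz(T,p,.17))
pr("jar",onz(T,(283,300),.065))
E
```

```text
feeder [0.6573 0.4152 0.1125] [0.6509 0.1161 0.1125] [0.5042 0.4255 0.0275] [0.4973 0.1237 0.0275]
tape [336.7201 278.033 ] [ 6.6753 45.1449] 8.5308 [336.5636 278.0867] [24.5572 48.5062] 8.7462
  at z=.06 [ 0.4596 -0.0665  0.06  ]
  box [[ 0.4066 -0.0261  0.06  ]
 [ 0.5232 -0.047   0.06  ]
 [ 0.5127 -0.1063  0.06  ]
 [ 0.3962 -0.085   0.06  ]]
tape [221.6912 247.9853] [42.5666  7.2095] 85.6013 [223.066  243.5747] [54.5856 28.0304] 85.4261
  at z=.06 [0.5397 0.214  0.06  ]
  box [[0.616  0.2498 0.06  ]
 [0.62   0.1808 0.06  ]
 [0.4855 0.1716 0.06  ]
 [0.4816 0.2399 0.06  ]]
tape [168.7389 244.471 ] [42.0257  6.9491] 83.0888 [169.9581 241.6126] [51.5107 27.7303] 83.8298
  at z=.06 [0.5513 0.3439 0.06  ]
  box [[0.619  0.3817 0.06  ]
 [0.6248 0.3137 0.06  ]
 [0.4981 0.3004 0.06  ]
 [0.4924 0.3678 0.06  ]]
side tape [190.3941 364.0999] [58.4358 10.0823] 46.6847
side tape [242.5326 315.4688] [53.5775  8.3029] 46.2189
side tape [352.9438 272.0899] [39.0079  5.724 ] 32.0054
side tape [226. 269.] [0. 0.] 0.0
top HSV ctr [ 30   2 158] bg [100  13 121]
side HSV ctr [105   5  93] bg [109  28 129]
rail end [ 0.6133 -0.0931  0.17  ]
rail end [ 0.6322 -0.3752  0.17  ]
jar [0.4093 0.0655 0.065 ]
```

```bash
cat >> h.py <<'E'
def lidplane(th,yaw=-2.0,c=(0.5805,0.270)):
    """point and normal of lid plane of a carton of height th on the feeder"""
    n=R.from_euler('z',yaw,degrees=True).apply([-.5,0,.75**.5]); return np.array([c[0],c[1],.07])+n*th, n
def ends(r):
    b=cv2.boxPoints(r); w=np.linalg.norm(b[0]-b[1]); l=np.linalg.norm(b[1]-b[2])
    return ((b[0]+b[1])/2,(b[2]+b[3])/2) if w<l else ((b[1]+b[2])/2,(b[3]+b[0])/2)
E
python3 - <<'E'
from h import *
np.set_printoptions(precision=4,suppress=True)
T=dict(np.load("pics/top0.npz")); S=dict(np.load("pics/side0.npz"))
tt=tapes(T["pixels"],(130,190,400,310)); ss=tapes(S["pixels"],(100,255,400,410))[:3]
for name,i,j,th in [("base",0,2,None),("thick",1,1,.055),("flat",2,0,.035)]:
    p,e=tri(T,tt[i][0][0],S,ss[j][0][0]); print(name,"tri",p,e)
    for C,r in((T,tt[i][0]),(S,ss[j][0])):
        P,n=lidplane(th) if th else (np.array([0,0,.06]),np.array([0,0,1]))
        a,b=[onplane(C,x,P,n) for x in ends(r)]; m=(a+b)/2
        if a[0]>b[0]:a,b=b,a
        print("   ends",a,b,"len",np.linalg.norm(b-a),"yaw",np.degrees(np.arctan2(*(b-a)[[1,0]])),"mid",m)
# flag masks
k=[]
for n,C,roi,lo in [("top",T,(415,258,465,322),(0,0,140)),("side",S,(385,200,450,255),(0,0,80))]:
    x0,y0,x1,y1=roi; h=cv2.cvtColor(C["pixels"],cv2.COLOR_RGB2HSV); m=np.zeros(h.shape[:2],np.uint8)
    m[y0:y1,x0:x1]=cv2.inRange(h,lo,(180,8,255))[y0:y1,x0:x1]
    m=cv2.morphologyEx(m,cv2.MORPH_OPEN,np.ones((3,3)))
    c=max(cv2.findContours(m,0,2)[0],key=cv2.contourArea); r=cv2.minAreaRect(c); print(n,cv2.contourArea(c),r)
    if n=="top":
        b=[onz(C,x,.07) for x in cv2.boxPoints(r)]; print(np.array(b), "ctr",onz(C,r[0],.07))
E
```

```text
base tri [ 0.4587 -0.0671  0.0575] 0.002060633724536179
   ends [ 0.4055 -0.0569  0.06  ] [ 0.514  -0.0761  0.06  ] len 0.11021859798337909 yaw -10.051322804618243 mid [ 0.4598 -0.0665  0.06  ]
   ends [ 0.4095 -0.0566  0.06  ] [ 0.5053 -0.0738  0.06  ] len 0.09733622919665637 yaw -10.182913794939985 mid [ 0.4574 -0.0652  0.06  ]
thick tri [0.5356 0.206  0.1069] 0.0009512781435609657
   ends [0.4867 0.2071 0.0806] [0.5833 0.2048 0.1364] len 0.11155805848472232 yaw -1.3774268957541012 mid [0.535  0.2059 0.1085]
   ends [0.4907 0.2076 0.083 ] [0.5782 0.2056 0.1335] len 0.10109462937750352 yaw -1.317887193319395 mid [0.5345 0.2066 0.1082]
flat tri [0.5478 0.3358 0.0874] 0.0029208789182659676
   ends [0.4998 0.3371 0.0625] [0.5958 0.3348 0.1179] len 0.11088992303460976 yaw -1.3524180234968883 mid [0.5478 0.3359 0.0902]
   ends [0.501  0.3367 0.0632] [0.5903 0.3349 0.1148] len 0.1031923282369779 yaw -1.154069940214249 mid [0.5456 0.3358 0.089 ]
top 609.0 ((440.77447509765625, 290.31927490234375), (41.61548614501953, 15.970996856689453), 76.86598205566406)
[[ 0.4692 -0.2889  0.07  ]
 [ 0.4771 -0.3271  0.07  ]
 [ 0.3788 -0.3458  0.07  ]
 [ 0.3709 -0.3078  0.07  ]] ctr [ 0.4238 -0.3174  0.07  ]
side 781.5 ((415.6177062988281, 234.52944946289062), (42.6862678527832, 21.585670471191406), 14.03624439239502)
```

Emit:
arm_command:
  series: "0 0 0 -0.1 0.04; 0 0 0 -0.1 0.04; 0 0.11 -0.1 0 0; 0 0.11 -0.1 0 0; 0 0.11 -0.1 0 0; 0 0.11 -0.1 0 0; 0 0.11 -0.1 0 0; 0 0.11 -0.1 0 0; 0 0.11 -0.1 0 0; 0 0.11 -0.1 0 0"

```text
clock: 1.4
position: [0.5017, -0.2959, 0.3302]
ee_rot: [1.0, -0.012, -0.0, 0.0]
ft_force: [0.5, -0.7, -0.1]
grip_width: 0.998
grasp_force: 0.0
```

```bash
cat >> h.py <<'E'
def snap(name,tag):
    from workcell import viewer
    c=viewer.camera(name); cv2.imwrite(f"pics/{name}{tag}.png",c["pixels"][:,:,::-1]); np.savez(f"pics/{name}{tag}.npz",**{k:c[k] for k in("pixels","intrinsics","extrinsics")}); return c
E
python3 - <<'E'
from h import *
from workcell import manip
c=snap("wrist",1); print(manip.get_obs()["joint_pos"].round(2))
for p in [(.4238,-.3174,.07),(.62,-.23,.17),(.4597,-.0662,.06)]: print(proj(c,np.array(p)))
E
```

```text
[ 0.74  0.23 -0.36  1.43  0.08  1.49 -1.2 ]
[341.32277157 275.59102903]
[215.45638998  57.08141264]
[101.80159492 245.52121426]
```

View pics/wrist1.png

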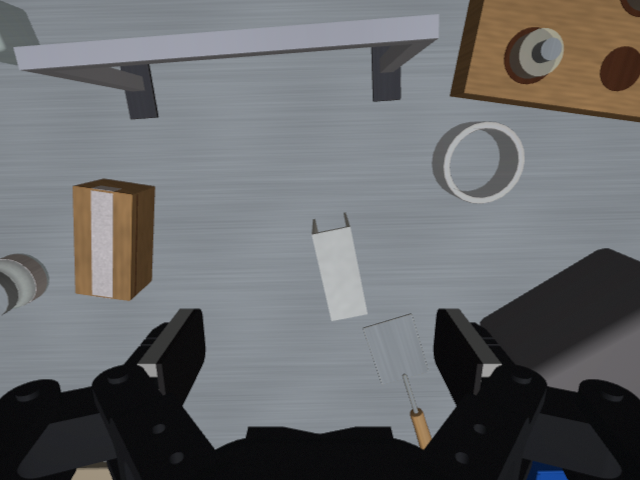

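The wrist view shows the flag top centred at about (341,274), matching the prediction. The rail bar's top face runs from (18,58) to (438,26), and the base carton's tape is at (102,245).

Run:
```python
from h import *
np.set_printoptions(precision=4,suppress=True)
c=dict(np.load("pics/wrist1.npz")); T=dict(np.load("pics/top0.npz"))
print("rail w",[onz(c,p,.17) for p in[(18,58.5),(438,26.5)]])
h=cv2.cvtColor(c["pixels"],cv2.COLOR_RGB2HSV)
m=np.zeros(h.shape[:2],np.uint8); print(h[270,340],h[270,280],h[40,230],h[10,200])
m[200:330,295:385]=cv2.inRange(h,(0,0,150),(180,12,255))[200:330,295:385]
k=max(cv2.findContours(cv2.morphologyEx(m,cv2.MORPH_OPEN,np.ones((5,5))),0,2)[0],key=cv2.contourArea)
r=cv2.minAreaRect(k); print(r); b=np.array([onz(c,x,.07) for x in cv2.boxPoints(r)]); print(b,b.mean(0))
for t in tapes(c["pixels"],(50,160,180,310)): print(t[0],[onz(c,x,.06) for x in ends(t[0])])
# rail top-face in top image
h=cv2.cvtColor(T["pixels"],cv2.COLOR_RGB2HSV); print("toprail",h[203,400],h[190,400])
m=np.zeros(h.shape[:2],np.uint8); m[185:215,345:480]=cv2.inRange(h,(0,0,145),(180,255,255))[185:215,345:480]
k=max(cv2.findContours(m,0,2)[0],key=cv2.contourArea); r=cv2.minAreaRect(k); print(r,[onz(T,x,.17) for x in ends(r)])
```

```text
rail w [array([ 0.6222, -0.0991,  0.17  ]), array([ 0.6347, -0.3762,  0.17  ])]
[102   7 184] [103  21 149] [116  21 170] [105  22 138]
((339.3077087402344, 274.0384521484375), (88.8405990600586, 39.41933822631836), 78.69007110595703)
[[ 0.4694 -0.2872  0.07  ]
 [ 0.4766 -0.3265  0.07  ]
 [ 0.379  -0.3452  0.07  ]
 [ 0.3707 -0.3033  0.07  ]] [ 0.4239 -0.3155  0.07  ]
toprail [115  10 146] [108  10 126]
((386.5115966796875, 202.169677734375), (5.351212501525879, 71.37973022460938), 86.09950256347656) [array([ 0.6307, -0.2613,  0.17  ]), array([ 0.6233, -0.0988,  0.17  ])]
```

Emit:
arm_command:
  series: "0 0.0084 -0.1397 0.02 0; 0 0.0084 -0.1397 0.02 0; 0 0.0084 -0.1397 0.02 0; 0 0.0084 -0.1397 0.02 0; 0 0.0084 -0.1397 0.02 0; 0 0.0084 -0.1397 0.02 0; 0 0.0084 -0.1397 0.02 0; 0 0.0084 -0.1397 0.02 0; 0 0.0084 -0.1397 0.02 0; 0 0 0 0 0"
  newtons: 25

```text
clock: 2.7
position: [0.5409, 0.21, 0.2573]
ee_rot: [1.0, -0.008, -0.001, -0.001]
ft_force: [-0.3, 0.0, 0.3]
grip_width: 1.0
grasp_force: 0.0
```

Run:
```python
from h import *
from workcell import manip
np.set_printoptions(precision=4,suppress=True)
c=snap("wrist",2); o=manip.get_obs(); print(o["joint_pos"],o["position"])
for n,th,p in [("thick",.055,(.535,.206,.1083)),("flat",.035,(.547,.3358,.0897))]:
    print(n,proj(c,np.array(p)))
for t in tapes(c["pixels"],(0,0,640,400)):
    for th in (.055,.035):
        a,b=[onplane(c,x,*lidplane(th)) for x in ends(t[0])]; print(np.array(t[0][0]),th,a,b,(a+b)/2,np.linalg.norm(a-b))
```

```text
[ 0.1283  0.3048 -0.6974  1.5436  0.1968  1.3665 -2.1768] [0.5418 0.207  0.2575]
thick [325.1543 239.1299]
flat [154.5465 219.7003]
[638. 357.] 0.055 [ 0.3839 -0.1147  0.0278] [ 0.3725 -0.1222  0.0214] [ 0.3782 -0.1185  0.0246] 0.0151228965204306
[638. 357.] 0.035 [ 0.3604 -0.1478 -0.0082] [ 0.3478 -0.1561 -0.0153] [ 0.3541 -0.1519 -0.0117] 0.016669553092485672
[637.  255.5] 0.055 [ 0.5225 -0.0231  0.106 ] [ 0.5117 -0.0302  0.0999] [ 0.5171 -0.0266  0.1029] 0.014288647225651943
[637.  255.5] 0.035 [ 0.5132 -0.0468  0.078 ] [ 0.5013 -0.0546  0.0712] [ 0.5072 -0.0507  0.0746] 0.015749983029112295
[326. 162.] 0.055 [0.5927 0.1957 0.1421] [0.593  0.2149 0.1418] [0.5929 0.2053 0.1419] 0.019161380118705874
[326. 162.] 0.035 [0.5906 0.1944 0.1177] [0.5909 0.2155 0.1175] [0.5907 0.2049 0.1176] 0.021121062541329366
[130.5 144. ] 0.055 [0.6052 0.3083 0.147 ] [0.6055 0.3287 0.1467] [0.6053 0.3185 0.1468] 0.020417476928211147
[130.5 144. ] 0.035 [0.6043 0.3185 0.1231] [0.6046 0.341  0.1229] [0.6044 0.3298 0.123 ] 0.02250562352321944
```

View pics/wrist2.png

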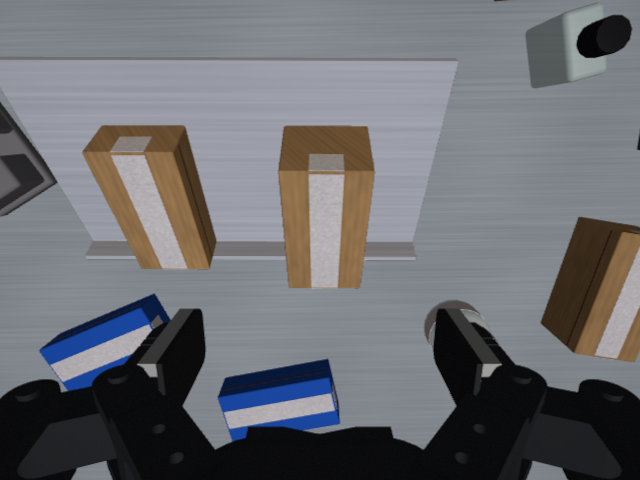

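The wrist view shows the thick carton straight ahead, with lid tape from (326,171) to (324,287). The flat one is on the left, tape (130,155) to (167,268). Both match the projections, so I'm descending.

Emit:
arm_command:
  series: "0 0.004 0 0.058 0; 0 0 0 0.058 0; 0 0 0 0.058 0; 0 0 0 0.058 0; 0 0 0 0.058 0; 0 0 0 0.058 0; 0 0 0 0.03 0; 0 0 0 0.02 0; 0 0 0 0 0; 0 0 0 0 0"

```text
clock: 4.0
position: [0.5447, 0.2049, 0.0998]
ee_rot: [1.0, -0.012, 0.001, -0.0]
ft_force: [0.6, 0.3, -0.8]
grip_width: 0.998
grasp_force: 0.0
```

Emit:
arm_command:
  series: "0 0 0 0.009 0; 0 0 0 0.009 0; 1 0 0 0 0; 1 0 0 0 0; 1 0 0 0 0; 1 0 0 0 0; 1 0 0 0 0; 1 0 0 0 0; 1 0 0 -0.01 0; 1 0 0 -0.02 0"
  newtons: 25

```text
clock: 5.25
position: [0.544, 0.2044, 0.1038]
ee_rot: [1.0, -0.012, -0.0, 0.0]
ft_force: [0.1, -1.1, -2.2]
grip_width: 0.701
grasp_force: 27.6
```

Emit:
arm_command:
  series: "1 0 0 -0.1 0; 1 0 0 -0.1 0; 1 0 0 -0.1 0.049; 1 -0.0046 0.144 0 0; 1 -0.0046 0.144 0 0; 1 -0.0046 0.144 0 0; 1 -0.0046 0.144 0 0; 1 -0.0046 0.144 0 0; 1 -0.0046 0.144 0 0; 1 -0.0046 0.144 0 0"

```text
clock: 6.5
position: [0.4597, -0.1915, 0.2247]
ee_rot: [0.996, -0.089, 0.0, 0.0]
ft_force: [1.4, -0.7, -2.0]
grip_width: 0.701
grasp_force: 28.8
```

Run:
```python
from h import *
from workcell import manip
o=manip.get_obs(); print(o["position"],o["ee_rot"],o["grip_width"],o["ft_force"],o["torque"])
snap("side",3);
```

```text
[ 0.4597423  -0.19153254  0.22465252] [ 9.96074208e-01 -8.85202539e-02  4.78939678e-04  3.27898358e-04] 0.7014482588178742 [ 1.37699393 -0.67401597 -2.04716563] [ 0.00478339 -0.05934789 -0.02183618]
```

View pics/side3.png

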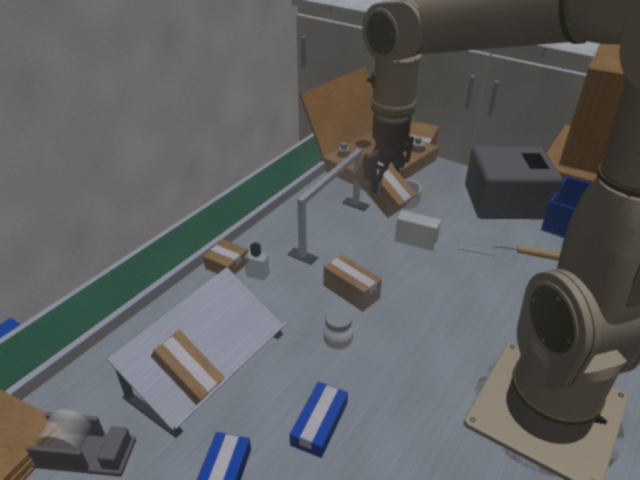

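Emit:
arm_command:
  series: "1 0 0 0.058 0; 1 0 0 0.058 0; 1 0 0 0.058 0; 1 0 0 0.058 0; 1 0 0 0.058 0; 1 0 0 0.058 0; 1 0 0 0.02 0; 1 0 0 0.015 0; 1 0 0 0.015 0; 1 0 0 0.01 0"
  newtons: 20

```text
clock: 7.8
position: [0.461, -0.19, 0.0612]
ee_rot: [0.996, -0.089, 0.001, 0.0]
ft_force: [1.3, 0.7, 12.9]
grip_width: 0.7
grasp_force: 30.6
```

Emit:
arm_command:
  series: "1 0 0 0.01 0; 1 0 0 0.01 0; 1 0 0 0.008 0; 1 0 0 0.008 0; 1 0 0 0.008 0; 1 0 0 0 0; 1 0 0 0 0; 1 0 0 0 0; 1 0 0 0 0; 1 0 0 0 0"

```text
clock: 9.05
position: [0.4709, -0.1917, 0.0499]
ee_rot: [0.996, -0.088, 0.011, 0.002]
ft_force: [18.8, -1.8, 26.1]
grip_width: 0.7
grasp_force: 33.0
```

Run:
```python
from h import *
c=snap("side",4); w=snap("wrist",4)
a=cv2.resize(c["pixels"][150:270,340:500],(533,400)); b=cv2.resize(w["pixels"][150:450,180:460],(373,400))
cv2.imwrite("pics/crop4.png",cv2.resize(np.hstack([a,b])[:,:,::-1],(800,353)))
```

```text
(no output)
```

View pics/crop4.png

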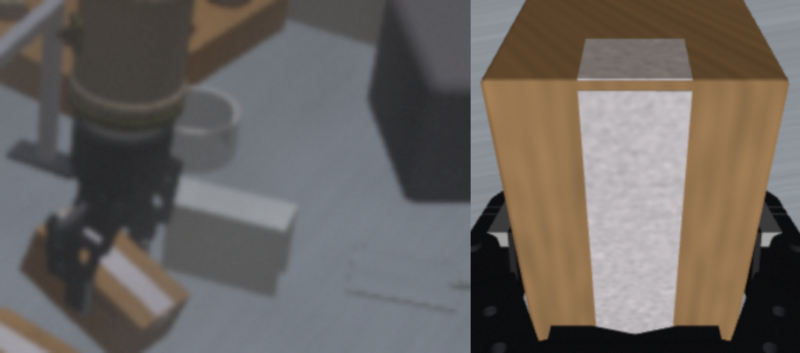

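Still tilted. Bench friction on the pinned edge (Fx about 19 N) cancels the levelling torque. I'll let the TCP follow the arc in +x while descending.

Emit:
arm_command:
  series: "1 0.012 0 0 0; 1 0.012 0 0 0; 1 0.012 0 0 0; 1 0.012 0 0.004 0; 1 0.006 0 0.005 0; 1 0.006 0 0.005 0; 1 0.004 0 0.004 0; 1 0.004 0 0.002 0; 1 0 0 0 0; 1 0 0 0 0"
  newtons: 20

```text
clock: 10.4
position: [0.4876, -0.1947, 0.0351]
ee_rot: [0.996, -0.089, 0.001, 0.0]
ft_force: [-0.1, -0.1, -2.9]
grip_width: 0.701
grasp_force: 30.5
```

Emit:
arm_command:
  series: "1 0 0 0.004 0; 1 0 0 0.004 0; 1 0 0 0.004 0; 1 0 0 0 0; 1 0 0 0 0; 1 0 0 0 0; 1 0 0 0 0; 1 0 0 0 0; 1 0 0 0 0; 1 0 0 0 0"

```text
clock: 11.65
position: [0.4891, -0.1949, 0.0326]
ee_rot: [0.996, -0.089, 0.002, 0.001]
ft_force: [-3.3, 2.1, 19.8]
grip_width: 0.702
grasp_force: 33.0
```

Run:
```python
from h import *
from workcell import manip
c=snap("side",5); w=snap("wrist",5); o=manip.get_obs(); print(o["position"],o["ft_force"],o["torque"],o["joint_pos"])
a=cv2.resize(c["pixels"][150:270,340:500],(533,400),interpolation=2); b=cv2.resize(w["pixels"][150:450,180:460],(373,400))
cv2.imwrite("pics/crop5.png",cv2.resize(np.hstack([a,b])[:,:,::-1],(800,353)))
```

```text
[ 0.48914807 -0.19493021  0.03258709] [-3.55222924  2.00540938 20.39704031] [0.70659388 0.90340255 0.04660684] [ 0.61894957  0.3804252  -0.37506669  1.92019743  0.17958693  0.86900159
 -1.59573138]
```

View pics/crop5.png

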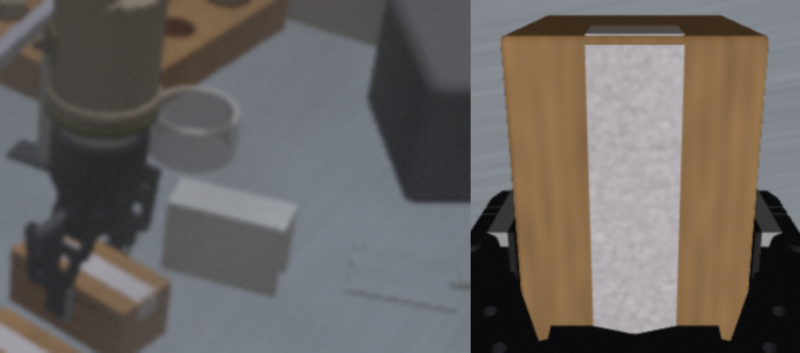

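The carton now sits flat on the bench with the fingers gripping it mid-length. I'll measure where it sits relative to the TCP.

Run:
```python
from h import *
np.set_printoptions(precision=4,suppress=True)
w=dict(np.load("pics/wrist5.npz")); im=w["pixels"]
m=cv2.inRange(im,(0,0,0),(255,255,255)); g=cv2.cvtColor(im,cv2.COLOR_RGB2GRAY).astype(float)
for cols in [(225,245),(365,385)]:
    s=g[150:220,cols[0]:cols[1]].mean(1); d=np.diff(s); k=np.argsort(-abs(d))[:3]; print(cols,k+150.5,d[k])
p0=np.array([.4891,-.1949,0]); ax=np.array([np.cos(np.radians(-10.2)),np.sin(np.radians(-10.2)),0])
for v in (179,181,183): p=onz(w,(320,v),.055); print(v,p,(p-p0)@ax)
```

```text
(225, 245) [180.5 179.5 168.5] [ 26.4   25.15 -10.1 ]
(365, 385) [162.5 180.5 179.5] [-52.    24.9   23.35]
179 [ 0.5479 -0.2056  0.055 ] 0.059742692347129436
181 [ 0.5474 -0.2055  0.055 ] 0.05923243455498631
183 [ 0.5469 -0.2054  0.055 ] 0.05872070962299926
```

Emit:
arm_command:
  series: "1 0 0 0 0; 1 0 0 -0.03 0; 1 0 0 -0.1 0; 1 0 0 -0.1 0; 1 0 0 -0.1 0; 1 -0.0437 -0.1008 0 0; 1 -0.0437 -0.1008 0 0; 1 -0.0437 -0.1008 0 0; 1 0 0 0 0; 1 0 0 0 0"
  newtons: 40

```text
clock: 13.0
position: [0.4569, -0.0668, 0.1624]
ee_rot: [0.996, -0.089, 0.0, 0.0]
ft_force: [0.2, -1.3, -3.1]
grip_width: 0.694
grasp_force: 44.5
```

Run:
```python
from h import *
from workcell import manip
np.set_printoptions(precision=4,suppress=True)
w=dict(np.load("pics/wrist1.npz"))
q=[onz(w,p,.06) for p in [(73,188),(128,194),(131,299),(76,293)]]; print("base w1",np.array(q),np.mean(q,0))
c=snap("top",6); s=snap("side",6); w=snap("wrist",6); o=manip.get_obs(); print(o["position"],o["ee_rot"],o["ft_force"])
a=[cv2.resize(s["pixels"][180:330,280:430],(400,400)),cv2.resize(w["pixels"][100:480,120:500],(400,400))]
cv2.imwrite("pics/crop6.png",np.hstack(a)[:,:,::-1])
```

```text
base w1 [[ 0.5208 -0.0482  0.06  ]
 [ 0.5134 -0.1027  0.06  ]
 [ 0.3978 -0.087   0.06  ]
 [ 0.4064 -0.0282  0.06  ]] [ 0.4596 -0.0665  0.06  ]
[ 0.457  -0.0674  0.1622] [ 0.996  -0.0895 -0.0001  0.    ] [-0.661   0.288  -2.0788]
```

View pics/crop6.png

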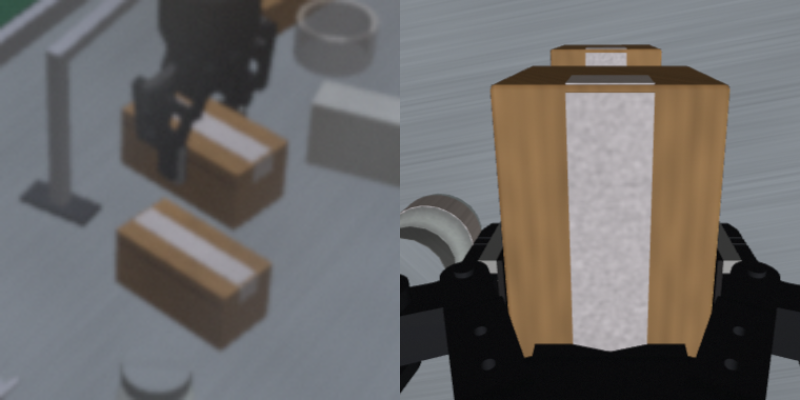

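```bash
cat >> h.py <<'E'
def edges(g,row,c0,c1,k=4,h=2):
    s=g[row-h:row+h+1,c0:c1].mean(0); d=np.diff(cv2.GaussianBlur(s[None],(5,1),0)[0]); i=np.argsort(-abs(d))
    out=[]
    for j in i:
        if all(abs(j-o)>6 for o in out): out.append(j)
        if len(out)==k: break
    return sorted(np.array(out)+c0+.5)
def rel(p,pos,yaw):
    "world point relative to TCP, along tool x and tool y (horizontal)"
    a=np.radians(yaw); d=np.array(p)-pos; return d[0]*np.cos(a)+d[1]*np.sin(a), d[0]*np.sin(a)-d[1]*np.cos(a)
E
python3 - <<'E'
from h import *
w=dict(np.load("pics/wrist6.npz")); im=w["pixels"].astype(float); g=im[:,:,0]-im[:,:,2]
pos=np.array([.457,-.0674,.1622])
print("base cols",edges(g,146,250,385),"carton cols",edges(g,190,190,450)) 
# rows
for nm,cols,r in[("base",(276,294),(130,170)),("carton",(225,260),(160,200))]:
    s=im[r[0]:r[1],cols[0]:cols[1]].sum(2).mean(1); d=np.diff(s); k=np.argsort(-abs(d))[:5]; print(nm,k+r[0]+.5,d[k])
for uv,z in [((315,143),.06),((319,181),.182)]: print(rel(onz(w,uv,z),pos,-10.25))
E
```

```text
base cols [np.float64(263.5), np.float64(295.5), np.float64(334.5), np.float64(367.5)] carton cols [np.float64(205.5), np.float64(276.5), np.float64(361.5), np.float64(432.5)]
base [142.5 146.5 141.5 162.5 161.5] [-134.16666667  116.27777778 -111.66666667  -94.66666667  -75.94444444]
carton [180.5 179.5 162.5 161.5 163.5] [ 74.4         69.37142857 -65.22857143 -49.14285714 -33.57142857]
(np.float64(0.06381307248087957), np.float64(-0.0023395782652306327))
(np.float64(0.058936747227159685), np.float64(-0.0001264376038951423))
```

Emit:
arm_command:
  series: "1 0.006 -0.0045 0.028 0; 1 0 0 0.028 0; 1 0 0 0.028 0; 1 0 0 0.028 0; 1 0 0 0.028 0; 1 0 0 0.006 0; 1 0 0 0.006 0; 1 0 0 0.005 0; 1 0 0 0.004 0; 1 0 0 0 0"

```text
clock: 14.4
position: [0.4596, -0.065, 0.0979]
ee_rot: [0.996, -0.089, 0.0, 0.0]
ft_force: [0.6, 0.2, -2.0]
grip_width: 0.7
grasp_force: 44.5
```

Emit:
arm_command:
  series: "1 0 0 0.0025 0; 1 0 0 0.0025 0; 1 0 0 0.0025 0; 1 0 0 0.0025 0; 1 0 0 0.001 0; 1 0 0 0 0; 1 0 0 0 0; 1 0 0 0 0; 1 0 0 0 0; 1 0 0 0 0"

```text
clock: 15.65
position: [0.4596, -0.065, 0.0935]
ee_rot: [0.996, -0.089, 0.0, 0.0]
ft_force: [-0.5, -0.2, -3.4]
grip_width: 0.699
grasp_force: 44.5
```

Emit:
arm_command:
  series: "1 0 0 0.0015 0; 1 0 0 0.0015 0; 1 0 0 0.0015 0; 1 0 0 0 0; 1 0 0 0 0; 1 0 0 0 0; 1 0 0 0 0; 1 0 0 0 0; 1 0 0 0 0; 1 0 0 0 0"

```text
clock: 16.9
position: [0.4596, -0.0649, 0.0926]
ee_rot: [0.996, -0.089, -0.0, 0.0]
ft_force: [-7.9, 0.4, 12.8]
grip_width: 0.698
grasp_force: 46.3
```

Emit:
arm_command:
  series: "1 0 0 -0.001 0; 1 0 0 0 0; 0.28 0 0 0 0; 0.25 0 0 0 0; 0.2 0 0 0 0; 0 0 0 0 0; 0 0 0 0 0; 0 0 0 0 0; 0 0 0 -0.05 0; 0 0 0 -0.1 0"
  newtons: 20

```text
clock: 18.15
position: [0.4585, -0.0648, 0.1516]
ee_rot: [0.996, -0.089, -0.002, -0.0]
ft_force: [0.8, 1.1, 0.6]
grip_width: 0.997
grasp_force: 0.0
```

Emit:
arm_command:
  series: "0 0 0 -0.12 0; 0 0 -0.14 0 -0.049; 0 0 -0.14 0 0; 0 0 -0.14 0 0; 0 0 -0.14 0 0; 0 0 -0.14 0 0; 0 0 -0.14 0 0; 0 0 -0.14 0 0; 0 0 -0.02 0 0; 0 0 0 0 0"

```text
clock: 19.4
position: [0.4774, 0.3342, 0.1997]
ee_rot: [1.0, -0.011, -0.0, 0.0]
ft_force: [-0.1, -0.9, -0.4]
grip_width: 0.995
grasp_force: 0.0
```

Run:
```python
from h import *
from workcell import manip
np.set_printoptions(precision=4,suppress=True)
T=snap("top",7); S=snap("side",7); o=manip.get_obs(); print(o["clock"],o["position"],o["ee_rot"],o["joint_pos"])
for C,n,roi,roi2 in [(T,"top",(300,235,400,320),0),(S,"side",(320,200,400,320),0)]:
    for t in tapes(C["pixels"],roi):
        a,b=[onz(C,x,.115) for x in ends(t[0])]; print(n,t[0],a,b,(a+b)/2,np.degrees(np.arctan2(*(b-a)[[1,0]])))
        if n=="top": q=np.array([onz(C,x,.115) for x in cv2.boxPoints(t[1])]); print(q,q.mean(0))
a=[cv2.resize(S["pixels"][200:320,300:420],(400,400)),cv2.resize(T["pixels"][230:330,285:385],(400,400))]
cv2.imwrite("pics/crop7.png",np.hstack(a)[:,:,::-1])
```

```text
19.5 [0.4782 0.3325 0.1999] [ 0.9999 -0.0127  0.0001  0.0006] [-0.0515  0.3752 -0.7861  1.6118  0.2758  1.2702 -2.4816]
top ((337.1817932128906, 277.80029296875), (7.0708136558532715, 47.12876892089844), 8.61564826965332) [ 0.5135 -0.0752  0.115 ] [ 0.4048 -0.0557  0.115 ] [ 0.4592 -0.0654  0.115 ] 169.85999856018455
[[ 0.4057 -0.0251  0.115 ]
 [ 0.5227 -0.046   0.115 ]
 [ 0.5122 -0.1054  0.115 ]
 [ 0.3953 -0.084   0.115 ]] [ 0.459  -0.0651  0.115 ]
side ((355.0, 253.5), (38.587181091308594, 5.65945291519165), 30.963754653930664) [ 0.5005 -0.0722  0.115 ] [ 0.4077 -0.0555  0.115 ] [ 0.4541 -0.0638  0.115 ] 169.75284539540823
```

View pics/crop7.png

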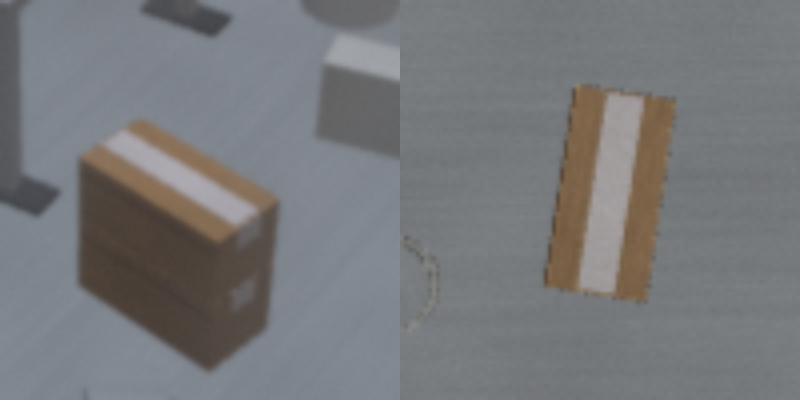

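The crop shows the thick carton squarely on the base: the side view edges are continuous, and the top-view centre differs by about 1 mm. Next is the flat carton. That was the tenth picture, so from here I measure only by numbers.

Emit:
arm_command:
  series: "0 0.0925 -0.013 0 0; 0 0.093 0 0 0; 0 0 0 0.05 0; 0 0 0 0.05 0; 0 0 0 0.05 0; 0 0 0 0.05 0; 0 0 0 0.05 0; 0 0 0 0.03 0; 0 0 0 0.008 0; 0 0 0 0 0"
  newtons: 25

```text
clock: 20.75
position: [0.552, 0.3378, 0.0852]
ee_rot: [1.0, -0.012, 0.0, -0.0]
ft_force: [-0.1, -0.8, 0.3]
grip_width: 1.0
grasp_force: 0.0
```

Emit:
arm_command:
  series: "0 0 0.004 0.006 0; 0 0 0 0 0; 1 0 0 0 0; 1 0 0 0 0; 1 0 0 0 0; 1 0 0 0 0; 1 0 0 0 0; 1 0 0 0 0; 1 0 0 -0.01 0; 1 0 0 -0.02 0"
  newtons: 25

```text
clock: 22.0
position: [0.5515, 0.3357, 0.0941]
ee_rot: [1.0, -0.012, -0.001, 0.0]
ft_force: [-0.7, -0.5, -2.2]
grip_width: 0.696
grasp_force: 27.5
```

Emit:
arm_command:
  series: "1 0 0 -0.1 0; 1 0 0 -0.1 0; 1 0 0 -0.1 0.049; 1 0.001 0.148 0 0; 1 0.001 0.148 0 0; 1 0.001 0.148 0 0; 1 0.001 0.148 0 0; 1 0.001 0.148 0 0; 1 0.001 0.148 0 0; 1 0.001 0.148 0 0"

```text
clock: 23.25
position: [0.4809, -0.0741, 0.2151]
ee_rot: [0.996, -0.088, 0.001, 0.0]
ft_force: [1.4, 0.8, -1.9]
grip_width: 0.693
grasp_force: 28.2
```

Emit:
arm_command:
  series: "1 0.001 0.148 0 0; 1 0.001 0.148 0 0; 1 0 0 0.06 0; 1 0 0 0.06 0; 1 0 0 0.06 0; 1 0 0 0.06 0; 1 0 0 0.06 0; 1 0 0 0.06 0; 1 0 0 0 0; 1 0 0 0 0"
  newtons: 20

```text
clock: 24.5
position: [0.4619, -0.1892, 0.0716]
ee_rot: [0.996, -0.088, 0.001, 0.0]
ft_force: [-0.4, -0.2, -1.7]
grip_width: 0.699
grasp_force: 28.2
```

Emit:
arm_command:
  series: "1 0 0 0.016 0; 1 0 0 0.015 0; 1 0 0 0.0155 0; 1 0.012 0 0.0095 0; 1 0.012 0 0.0095 0; 1 0.009 0 0.011 0; 1 0.009 0 0.011 0; 1 0.007 0 0.0125 0; 1 0.006 0 0.011 0; 1 0 0 0 0"

```text
clock: 25.75
position: [0.4835, -0.1931, 0.0259]
ee_rot: [0.996, -0.089, 0.0, -0.0]
ft_force: [1.8, -1.5, -0.3]
grip_width: 0.699
grasp_force: 28.5
```

Emit:
arm_command:
  series: "1 0 0 0.0015 0; 1 0 0 0 0; 1 0 0 0 0; 1 0 0 0 0; 1 0 0 0 0; 1 0 0 0 0; 1 0 0 0 0; 1 0 0 0 0; 1 0 0 0 0; 1 0 0 0 0"

```text
clock: 27.0
position: [0.4832, -0.193, 0.0256]
ee_rot: [0.996, -0.089, 0.0, 0.0]
ft_force: [4.6, 0.4, 4.6]
grip_width: 0.695
grasp_force: 29.0
```

Run:
```python
from h import *
from workcell import manip
np.set_printoptions(precision=4,suppress=True)
w=snap("wrist",8); o=manip.get_obs(); pos=o["position"]; print(pos,o["ee_rot"],o["ft_force"],o["torque"])
im=w["pixels"].astype(float)
for cols in [(235,265),(370,400)]:
    s=im[120:260,cols[0]:cols[1]].sum(2).mean(1); d=np.diff(s); k=np.argsort(-abs(d))[:5]; print(cols,k+120.5,d[k])
for v in (190,200,210,220,230): print(v,rel(onz(w,(319,v),.035),pos,-10.2),rel(onz(w,(319,v),0),pos,-10.2))
g=im[:,:,0]-im[:,:,2]; print(edges(g,260,190,450),edges(g,300,190,450))
```

```text
[ 0.4832 -0.193   0.0257] [ 0.9961 -0.0886  0.0003  0.0001] [4.4051 0.6569 4.2199] [ 0.1786 -0.7114 -0.0297]
(235, 265) [168.5 167.5 183.5 184.5 169.5] [-126.5333  -93.9667   71.9333   60.8667  -44.7333]
(370, 400) [167.5 168.5 183.5 184.5 182.5] [-146.8667 -116.0333   75.1333   45.5      39.    ]
190 (np.float64(0.0549460313751264), np.float64(-0.0001800741616581076)) (np.float64(0.04948936416220258), np.float64(-0.0001744231416566204))
200 (np.float64(0.0520033100773037), np.float64(-0.00017763176133134446)) (np.float64(0.045638223518601154), np.float64(-0.0001712267712856456))
210 (np.float64(0.0490168964140387), np.float64(-0.00017515309720762297)) (np.float64(0.04172990265732344), np.float64(-0.00016798294246780053))
220 (np.float64(0.045985810016748584), np.float64(-0.00017263735560047594)) (np.float64(0.037763118569578404), np.float64(-0.00016469059033126683))
230 (np.float64(0.042909040965836524), np.float64(-0.0001700836982965982)) (np.float64(0.033736549573150136), np.float64(-0.00016134861790596984))
[np.float64(220.5), np.float64(282.5), np.float64(355.5), np.float64(416.5)] [np.float64(224.5), np.float64(283.5), np.float64(354.5), np.float64(413.5)]
```

Run:
```python
from h import *
from scipy.optimize import fsolve
w=dict(np.load("pics/wrist8.npz")); pos=np.array([.4832,-.193,0]); a=np.radians(-10.2); ax=np.array([np.cos(a),np.sin(a),0]); z=np.array([0,0,1])
def f(q,r=(168.2,184)):
    e,p=q; u=np.cos(p)*ax+np.sin(p)*z; n=-np.sin(p)*ax+np.cos(p)*z; b=pos+e*ax+.12*u
    return [proj(w,b)[1]-r[0],proj(w,b+.035*n)[1]-r[1]]
for r in [(168.2,184),(167.2,184),(168.2,183),(168.2,185)]:
    s=fsolve(f,[-.06,0],args=(r,)); print(r,s[0],np.degrees(s[1]))
```

```text
(168.2, 184) -0.06192654656071846 1.4446562260691727
(167.2, 184) -0.061424654278540665 1.9650172101607029
(168.2, 183) -0.06203149154382655 1.0347113656102607
(168.2, 185) -0.06181692973282585 1.8493778679170236
```

Emit:
arm_command:
  series: "1 0.001 0 0.003 0; 1 0.001 0 0.003 0; 1 0 0 0.002 0; 1 0 0 0 0; 1 0 0 0 0; 1 0 0 0 0; 1 0 0 0 0; 1 0 0 0 0; 1 0 0 0 0; 1 0 0 0 0"

```text
clock: 28.3
position: [0.484, -0.1932, 0.0237]
ee_rot: [0.996, -0.089, 0.0, 0.0]
ft_force: [-3.5, 3.0, 22.3]
grip_width: 0.694
grasp_force: 31.5
```

Run:
```python
from h import *
from scipy.optimize import fsolve
from workcell import manip
w=snap("wrist",9); o=manip.get_obs(); pos=o["position"].copy(); print(pos,o["ft_force"],o["torque"]); pos[2]=0; a=np.radians(-10.2); ax=np.array([np.cos(a),np.sin(a),0]); z=np.array([0,0,1])
im=w["pixels"].astype(float)
for cols in [(235,265),(370,400)]:
    s=im[120:260,cols[0]:cols[1]].sum(2).mean(1); d=np.diff(s); k=np.argsort(-abs(d))[:5]; print(cols,k+120.5,d[k])
    k1=np.argmin(d); k2=k1+5+np.argmax(d[k1+5:]); sub=lambda k:120.5+np.average(np.arange(k-2,k+3),weights=abs(d[k-2:k+3]))
    r=(sub(k1),sub(k2))
    def f(q):
        e,p=q; u=np.cos(p)*ax+np.sin(p)*z; n=-np.sin(p)*ax+np.cos(p)*z; b=pos+e*ax+.12*u
        return [proj(w,b)[1]-r[0],proj(w,b+.035*n)[1]-r[1]]
    s=fsolve(f,[-.06,0]); print(r,s[0],np.degrees(s[1]))
```

```text
[ 0.48395344 -0.19319243  0.02367244] [-3.27501745  2.17462176 23.5032079 ] [0.86775505 0.89335135 0.06230955]
(235, 265) [169.5 170.5 181.5 182.5 171.5] [-163.36666667  -90.93333333   72.06666667   71.13333333  -17.16666667]
(np.float64(169.92394705174488), np.float64(182.10222359481162)) -0.06278885678994271 -0.38363471441570673
(370, 400) [169.5 181.5 170.5 182.5 168.5] [-159.1          76.83333333  -69.66666667   69.03333333  -47.7       ]
(np.float64(169.60659536541888), np.float64(181.99436455499418)) -0.06264564349766286 -0.25648297415386034
```

Emit:
arm_command:
  series: "1 0 0 0 0; 1 0 0 -0.03 0; 1 0 0 -0.12 0; 1 0 0 -0.12 0; 1 0 0 -0.13 0; 1 -0.037 -0.1012 0 0; 1 -0.037 -0.1012 0 0; 1 -0.037 -0.1012 0 0; 1 0 0 0 0; 1 0 0 0 0"
  newtons: 40

```text
clock: 29.6
position: [0.4607, -0.0666, 0.1817]
ee_rot: [0.996, -0.089, -0.001, 0.0]
ft_force: [-0.6, -0.9, -1.6]
grip_width: 0.695
grasp_force: 44.3
```

Run:
```python
from h import *
from workcell import manip
np.set_printoptions(precision=4,suppress=True)
w=snap("wrist",10); o=manip.get_obs(); pos=o["position"].copy(); print(o["clock"],pos,o["ee_rot"],o["ft_force"])
im=w["pixels"].astype(float); g=im[:,:,0]-im[:,:,2]
s=im[100:230,235:265].sum(2).mean(1); d=np.diff(s); k=np.argsort(-abs(d))[:14]; print(sorted(zip(k+100.5,d[k].round())))
for v in range(120,182,6): print(v,edges(g,v,180,460,4,1), rel(onz(w,(319,v),.115),pos,-10.2)[0])
```

```text
29.65 [ 0.4609 -0.0669  0.1818] [ 0.996  -0.0893 -0.0007  0.0002] [-0.3263 -0.0773 -1.8762]
[(np.float64(154.5), np.float64(-14.0)), (np.float64(155.5), np.float64(-16.0)), (np.float64(156.5), np.float64(-16.0)), (np.float64(157.5), np.float64(-16.0)), (np.float64(158.5), np.float64(30.0)), (np.float64(159.5), np.float64(12.0)), (np.float64(168.5), np.float64(-74.0)), (np.float64(169.5), np.float64(-106.0)), (np.float64(170.5), np.float64(-38.0)), (np.float64(171.5), np.float64(-14.0)), (np.float64(172.5), np.float64(-11.0)), (np.float64(181.5), np.float64(69.0)), (np.float64(182.5), np.float64(77.0)), (np.float64(183.5), np.float64(17.0))]
120 [np.float64(202.5), np.float64(339.5), np.float64(414.5), np.float64(454.5)] 0.07516009143306063
126 [np.float64(239.5), np.float64(313.5), np.float64(331.5), np.float64(446.5)] 0.07250064169923409
132 [np.float64(199.5), np.float64(297.5), np.float64(305.5), np.float64(312.5)] 0.06981862333115067
138 [np.float64(207.5), np.float64(222.5), np.float64(242.5), np.float64(434.5)] 0.06711374782157707
144 [np.float64(266.5), np.float64(280.5), np.float64(355.5), np.float64(364.5)] 0.064385721724707
150 [np.float64(270.5), np.float64(299.5), np.float64(335.5), np.float64(365.5)] 0.06163424655003688
156 [np.float64(260.5), np.float64(294.5), np.float64(338.5), np.float64(371.5)] 0.05885901865349134
162 [np.float64(254.5), np.float64(292.5), np.float64(339.5), np.float64(377.5)] 0.056059729125718424
168 [np.float64(254.5), np.float64(292.5), np.float64(339.5), np.float64(377.5)] 0.053236063677465105
174 [np.float64(231.5), np.float64(284.5), np.float64(353.5), np.float64(405.5)] 0.05038770252194689
180 [np.float64(221.5), np.float64(280.5), np.float64(357.5), np.float64(416.5)] 0.047514320254115935
```

Emit:
arm_command:
  series: "1 0.001 -0.003 0.024 0; 1 0 0 0.024 0; 1 0 0 0.024 0; 1 0 0 0.02 0; 1 0 0 0.004 0; 1 0 0 0.004 0; 1 0 0 0.003 0; 1 0 0 0.002 0; 1 0 0 0 0; 1 0 0 0 0"

```text
clock: 30.9
position: [0.4621, -0.0647, 0.1404]
ee_rot: [0.996, -0.089, 0.0, 0.0]
ft_force: [-0.2, -0.3, -1.9]
grip_width: 0.695
grasp_force: 44.3
```

Emit:
arm_command:
  series: "1 0 0 0.002 0; 1 0 0 0.0015 0; 1 0 0 0.0015 0; 1 0 0 0.001 0; 1 0 0 0 0; 1 0 0 0 0; 1 0 0 0 0; 1 0 0 0 0; 1 0 0 0 0; 1 0 0 0 0"

```text
clock: 32.15
position: [0.4622, -0.0647, 0.1388]
ee_rot: [0.996, -0.089, 0.0, 0.0]
ft_force: [-4.2, -0.2, 10.6]
grip_width: 0.694
grasp_force: 45.9
```

Emit:
arm_command:
  series: "1 0 0 -0.001 0; 1 0 0 0 0; 0.28 0 0 0 0; 0.25 0 0 0 0; 0.2 0 0 0 0; 0 0 0 0 0; 0 0 0 0 0; 0 0 0 0 0; 0 0 0 -0.05 0; 0 0 0 -0.12 0"
  newtons: 20

```text
clock: 33.4
position: [0.4608, -0.0646, 0.2055]
ee_rot: [0.996, -0.089, -0.002, -0.0]
ft_force: [1.2, -0.4, 0.4]
grip_width: 1.001
grasp_force: 0.0
```

Emit:
arm_command:
  series: "0 0 0 -0.06 -0.039; 0 0 0 0 -0.039; 0 0 0 0 -0.039; 0 -0.0427 0.12 0 0; 0 -0.0427 0.12 0 0; 0 -0.0427 0.12 0 0; 0 -0.0427 0.12 0 0; 0 -0.0427 0.12 0 0; 0 0 0 0 0; 0 0 0 0 0"

```text
clock: 34.65
position: [0.4238, -0.3159, 0.2301]
ee_rot: [0.995, 0.095, -0.0, -0.0]
ft_force: [-0.2, 0.6, 0.5]
grip_width: 1.003
grasp_force: 0.0
```

Run:
```python
from h import *
from workcell import manip
np.set_printoptions(precision=4,suppress=True)
T=snap("top",11); S=snap("side",11); w=snap("wrist",11); o=manip.get_obs(); print(o["clock"],o["position"],o["ee_rot"],o["joint_pos"])
for C,n,roi in [(T,"top",(300,235,400,320)),(S,"side",(320,180,400,330))]:
    for t in tapes(C["pixels"],roi):
        a,b=[onz(C,x,.15) for x in ends(t[0])]; print(n,a,b,(a+b)/2,np.degrees(np.arctan2(*(b-a)[[1,0]])))
        if n=="top": q=np.array([onz(C,x,.15) for x in cv2.boxPoints(t[1])]); print(q,q.mean(0))
h=cv2.cvtColor(w["pixels"],cv2.COLOR_RGB2HSV)
m=cv2.inRange(h,(0,0,150),(180,12,255)); m[:, :200]=0; m[:,440:]=0
m=cv2.morphologyEx(m,cv2.MORPH_OPEN,np.ones((5,5)))
for k in cv2.findContours(m,0,2)[0]:
    if cv2.contourArea(k)>1500:
        r=cv2.minAreaRect(k); b=np.array([onz(w,x,.07) for x in cv2.boxPoints(r)]); print("flag?",r,b,b.mean(0))
```

```text
34.8 [ 0.4241 -0.3153  0.2305] [0.9954 0.0959 0.0001 0.    ] [ 0.8597  0.1525 -0.3366  1.7293  0.0525  1.2684 -0.8676]
top [ 0.5144 -0.0746  0.15  ] [ 0.4057 -0.0551  0.15  ] [ 0.4601 -0.0649  0.15  ] 169.85799961275595
[[ 0.4062 -0.0247  0.15  ]
 [ 0.5236 -0.0453  0.15  ]
 [ 0.5133 -0.1047  0.15  ]
 [ 0.396  -0.0837  0.15  ]] [ 0.4598 -0.0646  0.15  ]
side [ 0.5013 -0.0714  0.15  ] [ 0.4013 -0.0532  0.15  ] [ 0.4513 -0.0623  0.15  ] 169.7210752772679
flag? ((320.5, 225.0), (128.0, 55.0), 90.0) [[ 0.4689 -0.2876  0.07  ]
 [ 0.4763 -0.326   0.07  ]
 [ 0.38   -0.3469  0.07  ]
 [ 0.3717 -0.3045  0.07  ]] [ 0.4242 -0.3162  0.07  ]
```

Emit:
arm_command:
  series: "0 0 0.002 0.06 0; 0 0 0 0.06 0; 0 0 0 0.06 0; 0 0 0 0.06 0; 0 0 0 0.06 0; 0 0 0 0.06 0; 0 0 0 0.06 0; 0 0 0 0.03 0; 0 0 0 0.012 0; 0 0 0 0 0"
  newtons: 40

```text
clock: 36.05
position: [0.4241, -0.3173, 0.046]
ee_rot: [0.995, 0.095, 0.0, 0.0]
ft_force: [-0.0, 0.4, 1.6]
grip_width: 1.003
grasp_force: 0.0
```

Emit:
arm_command:
  series: "1 0 0 0 0; 1 0 0 0 0; 1 0 0 0 0; 1 0 0 0 0; 1 0 0 0 0; 1 0 0 0 0; 1 0 0 0 0; 1 0 0 0 0; 1 0 0 -0.01 0; 1 0 0 -0.04 0"
  newtons: 40

```text
clock: 37.3
position: [0.423, -0.3168, 0.0653]
ee_rot: [0.995, 0.095, -0.001, -0.001]
ft_force: [-1.5, -0.3, -1.0]
grip_width: 0.463
grasp_force: 40.5
```

Emit:
arm_command:
  series: "1 0 0 -0.12 -0.0567; 1 0 0 -0.12 -0.0567; 1 0 0 -0.12 -0.0567; 1 0 0 -0.12 -0.0567; 1 0 0 0 -0.0567; 1 0 0 0 -0.0567; 1 0 0 0 -0.0567; 1 0 0 0 -0.0567; 1 0 0 0 0; 1 0 0 0 0"

```text
clock: 38.55
position: [0.4237, -0.3172, 0.258]
ee_rot: [0.693, 0.721, -0.0, 0.0]
ft_force: [0.9, 0.4, -1.7]
grip_width: 0.465
grasp_force: 40.8
```

Run:
```python
from h import *
from workcell import manip
o=manip.get_obs(); p=o["position"]; q=o["ee_rot"]; psi=2*np.degrees(np.arctan2(q[1],q[0])); print(o["clock"],p,psi,o["joint_pos"].round(2),o["grip_width"])
print(np.array(rel([.6285,-.2377,0],p,psi))/.4)
```

```text
38.55 [ 0.42368033 -0.31722924  0.25796922] 92.30924704040744 [ 0.99  0.15 -0.48  1.68  0.07  1.33  0.54] 0.4650584350626205
[0.17802961 0.51964453]
```

Emit:
arm_command:
  series: "1 0.0356 0.1039 0 0; 1 0.0356 0.1039 0 0; 1 0.0356 0.1039 0 0; 1 0.0356 0.1039 0 0; 1 0.0356 0.1039 0 0; 1 0 0 0 0; 1 0 0 0 0; 1 0 0 0 0; 1 0 0 0 0; 1 0 0 0 0"

```text
clock: 39.8
position: [0.6278, -0.2374, 0.2578]
ee_rot: [0.692, 0.722, -0.0, 0.0]
ft_force: [0.3, -0.2, -1.9]
grip_width: 0.466
grasp_force: 41.4
```

Run:
```python
from h import *
from workcell import manip
np.set_printoptions(precision=4,suppress=True)
w=snap("wrist",12); o=manip.get_obs(); p=o["position"]; q=o["ee_rot"]; psi=2*np.degrees(np.arctan2(q[1],q[0])); print(o["clock"],p,psi)
ends_=[np.array([.6222,-.0991,.17]),np.array([.6347,-.3762,.17]),np.array([.6262,-.187,.17])]
print([proj(w,e) for e in ends_], proj(w,np.array([p[0],p[1],p[2]+.024])))
g=w["pixels"].astype(float).sum(2)
for v in range(20,330,20): print(v,edges(g,v,180,460,6,1))
```

```text
39.85 [ 0.6279 -0.2373  0.2577] 92.50031133332058
[array([319.4076, -20.0588]), array([319.8984, 455.4669]), array([319.6689, 169.8844])] [318.4169 382.3749]
20 [np.float64(199.5), np.float64(267.5), np.float64(290.5), np.float64(306.5), np.float64(335.5), np.float64(363.5)]
40 [np.float64(197.5), np.float64(205.5), np.float64(279.5), np.float64(306.5), np.float64(335.5), np.float64(359.5)]
60 [np.float64(206.5), np.float64(280.5), np.float64(306.5), np.float64(334.5), np.float64(359.5), np.float64(451.5)]
80 [np.float64(181.5), np.float64(306.5), np.float64(334.5), np.float64(341.5), np.float64(376.5), np.float64(448.5)]
100 [np.float64(183.5), np.float64(193.5), np.float64(307.5), np.float64(334.5), np.float64(343.5), np.float64(449.5)]
120 [np.float64(307.5), np.float64(334.5), np.float64(342.5), np.float64(404.5), np.float64(413.5), np.float64(437.5)]
140 [np.float64(233.5), np.float64(307.5), np.float64(334.5), np.float64(341.5), np.float64(402.5), np.float64(447.5)]
160 [np.float64(307.5), np.float64(333.5), np.float64(342.5), np.float64(400.5), np.float64(411.5), np.float64(44
[... 257 characters left out ...]
64(188.5), np.float64(205.5), np.float64(217.5), np.float64(242.5), np.float64(395.5), np.float64(450.5)]
240 [np.float64(189.5), np.float64(206.5), np.float64(243.5), np.float64(394.5), np.float64(414.5), np.float64(447.5)]
260 [np.float64(210.5), np.float64(224.5), np.float64(244.5), np.float64(393.5), np.float64(427.5), np.float64(444.5)]
280 [np.float64(190.5), np.float64(207.5), np.float64(214.5), np.float64(245.5), np.float64(391.5), np.float64(441.5)]
300 [np.float64(185.5), np.float64(207.5), np.float64(214.5), np.float64(246.5), np.float64(390.5), np.float64(438.5)]
320 [np.float64(224.5), np.float64(239.5), np.float64(248.5), np.float64(389.5), np.float64(398.5), np.float64(413.5)]
```

Emit:
arm_command:
  series: "1 0 0 0.04 0; 1 0 0 0.04 0; 1 0 0 0.04 0; 1 0 0 0.04 0; 1 0 0 0.04 0; 1 0 0 0.016 0; 1 0 0 0.016 0; 1 0 0 0.012 0; 1 0 0 0.008 0; 1 0 0 0 0"

```text
clock: 41.1
position: [0.6282, -0.237, 0.1567]
ee_rot: [0.691, 0.723, -0.0, 0.0]
ft_force: [-0.6, 0.0, -1.5]
grip_width: 0.468
grasp_force: 41.4
```

Emit:
arm_command:
  series: "1 0 0 0.004 0; 1 0 0 0.003 0; 1 0 0 0 0; 1 0 0 0 0; 1 0 0 0 0; 1 0 0 0 0; 1 0 0 0 0; 1 0 0 0 0; 1 0 0 0 0; 1 0 0 0 0"

```text
clock: 42.35
position: [0.6282, -0.2369, 0.1539]
ee_rot: [0.691, 0.723, -0.0, 0.0]
ft_force: [0.3, 0.5, -0.9]
grip_width: 0.464
grasp_force: 41.4
```

Emit:
arm_command:
  series: "1 0 0 0.003 0; 1 0 0 0.002 0; 1 0 0 0.002 0; 1 0 0 0 0; 1 0 0 0 0; 1 0 0 0 0; 1 0 0 0 0; 1 0 0 0 0; 1 0 0 0 0; 1 0 0 0 0"

```text
clock: 43.6
position: [0.6281, -0.237, 0.1511]
ee_rot: [0.691, 0.723, -0.0, 0.0]
ft_force: [-0.1, 0.1, -0.8]
grip_width: 0.464
grasp_force: 41.4
```

Emit:
arm_command:
  series: "1 0 0 0.002 0; 1 0 0 0.002 0; 1 0 0 0.002 0; 1 0 0 0 0; 1 0 0 0 0; 1 0 0 0 0; 1 0 0 0 0; 1 0 0 0 0; 1 0 0 0 0; 1 0 0 0 0"

```text
clock: 44.85
position: [0.6282, -0.237, 0.1501]
ee_rot: [0.691, 0.723, -0.0, 0.0]
ft_force: [-6.4, 1.3, 9.0]
grip_width: 0.46
grasp_force: 42.6
```

Emit:
arm_command:
  series: "1 0 0 -0.001 0; 1 0 0 0 0; 0.5 0 0 0 0; 0.45 0 0 0 0; 0.3 0 0 0 0; 0 0 0 0 0; 0 0 0 0 0; 0 0 0 0 0; 0 0 0 0 0; 0 0 0 -0.02 0"
  newtons: 20

```text
clock: 46.1
position: [0.6278, -0.2368, 0.1568]
ee_rot: [0.691, 0.723, -0.0, -0.001]
ft_force: [1.0, 0.2, 0.3]
grip_width: 0.997
grasp_force: 0.0
```

Emit:
arm_command:
  series: "0 0 0 -0.04 0; 0 0 0 -0.06 0; 0 0 0 -0.08 0; 0 0 0 -0.08 0; 0 0 0 -0.08 0; 0 0 0 -0.05 0; 0 0 0 0 0; 0 0 0 0 0; 0 0 0 0 0; 0 0 0 0 0"

```text
clock: 47.35
position: [0.628, -0.2369, 0.3124]
ee_rot: [0.691, 0.723, -0.0, -0.0]
ft_force: [-0.6, 0.1, -0.6]
grip_width: 1.004
grasp_force: 0.0
```

Run:
```python
from h import *
from workcell import manip
np.set_printoptions(precision=4,suppress=True)
w=snap("wrist",13); o=manip.get_obs(); p=o["position"]; print(o["clock"],p,o["ft_force"],o["grip_width"])
h=cv2.cvtColor(w["pixels"],cv2.COLOR_RGB2HSV)
m=cv2.inRange(h,(0,0,150),(180,12,255)); m=cv2.morphologyEx(m,cv2.MORPH_OPEN,np.ones((5,5)))
for k in cv2.findContours(m,0,2)[0]:
    if cv2.contourArea(k)>1500:
        r=cv2.minAreaRect(k); b=np.array([onz(w,x,.174) for x in cv2.boxPoints(r)]); print("flag?",r,b,b.mean(0))
```

```text
47.4 [ 0.628  -0.2369  0.3126] [-0.3145  0.3812 -0.9693] 0.9981535686846535
flag? ((319.5, 231.0), (138.0, 59.0), 90.0) [[ 0.6067 -0.1875  0.174 ]
 [ 0.6454 -0.1857  0.174 ]
 [ 0.652  -0.2844  0.174 ]
 [ 0.609  -0.2864  0.174 ]] [ 0.6283 -0.236   0.174 ]
```

```bash
python3 -c "
from workcell import manip
print(manip.hand_in())"
```

```text
the job is handed in; nothing more can be done
None
```

The job is handed in at about 47 s: the thick and flat cartons are stacked on the base carton (lid centres within about 2 mm), and the flag sits astride the rail about 2 mm from its middle. The last two placements were checked by camera measurement only, and I did not re-measure the other things on the bench.

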